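# Put four workshop pieces back on their own storage boards

### The job

Every piece on the bench has been put on the wrong storage board. Using the empty black rubber mat as the free spot on the way, move each piece onto the plywood board cut to its own outline (handwheel on the round board, square weight on the square board, block plane on the long board, four-armed handle on the cross-shaped board), standing flat and centred, the plane lying along its board, either way round. Do not let the pieces touch one another, and do not shove or knock over the glue bottle that stands among them.

Things in the scene. Friction and masses are not known exactly. Their poses are not given: they have to be found in the camera images.
- handwheel: Loose machine handwheel lying flat: black round rim 98 mm across and 14 mm high with three spokes, and a plain steel hub 32 mm in diameter rising from its middle to 58 mm. Grip it by the hub above the rim. Origin: centre of the underside; z up along the hub. 0.26 to 0.46 kg. Starts on the long or the cross board.
- weight: Loose square steel pressing weight: dark plate 72 x 72 mm, 22 mm thick, with a bright steel round knob 32 mm in diameter in its middle, rising from 22 to 58 mm. Origin: centre of the underside; x and y along the plate's edges, z up. 0.45 to 0.78 kg. Starts on the long or the cross board.
- plane: Loose steel hand block plane on its sole, 150 mm long (x), 46 mm wide (y). The middle 100 mm has straight side cheeks 46 mm apart from the bottom up to 38 mm; steel cap and small wooden knobs (one at the +x end, one on the cap) above, to 60 mm at most. Grip it across the cheeks at mid-length. Origin: centre of the underside; z up. 0.45 to 0.78 kg. Starts on the round or the square board.
- capstan: Loose four-armed machine handle lying flat: steel hub 32 mm in diameter, 58 mm high (44 mm wide below 16 mm), four thin arms in a cross ending in black 20 mm balls; 110 mm over the balls, arms and balls no higher than 20 mm. Grip it by the hub above the arms. Origin: centre of the underside; x, y along the arms, z up. 0.3 to 0.52 kg. Starts on the round or the square board.
- round_board: Fixed round plywood storage board, 126 mm in diameter, 8 mm thick, flat top; home of the handwheel. Origin: centre of its underside on the bench (height 0).
- square_board: Fixed square plywood storage board, 112 x 112 mm, 8 mm thick, flat top; home of the square weight. Origin: centre of its underside on the bench.
- long_board: Fixed long rectangular plywood storage board, 180 mm (its x) by 76 mm (its y), 8 mm thick, flat top; home of the plane. Origin: centre of its underside on the bench.
- cross_board: Fixed plus-shaped plywood storage board, two bars 150 x 50 mm crossing along its x and y, 8 mm thick, flat top; home of the four-armed handle. Origin: centre of its underside on the bench.
- spare_mat: Fixed hexagonal black rubber mat, about 130 mm across, 5 mm thick, empty at the start: the free spot. Origin: centre of its underside on the bench.
- glue: Loose little yellow glue bottle standing among the boards, 36 mm in diameter, 75 mm high; a bystander. Origin: centre of its underside. The boards, mat and pieces change places among five spots, centres at least 170 mm apart; no other bench clutter stands higher than 60 mm among them.

How it is judged:
On the way:
1. one of the pieces has been set down and let go on the rubber mat (its centre within 30 mm of the mat's) (((horizontal distance between handwheel and spare_mat below 0.03 m and height (world z) of handwheel below 0.012 m and contact force between the fingers and handwheel below 0.3 N and linear speed of handwheel below 0.02 m/s and angular speed of handwheel below 0.2 rad/s and angle between handwheel's own z axis and vertical below 0.12 rad) or (horizontal distance between weight and spare_mat below 0.03 m and height (world z) of weight below 0.012 m and contact force between the fingers and weight below 0.3 N and linear speed of weight below 0.02 m/s and angular speed of weight below 0.2 rad/s and angle between weight's own z axis and vertical below 0.12 rad) or (horizontal distance between plane and spare_mat below 0.03 m and height (world z) of plane below 0.012 m and contact force between the fingers and plane below 0.3 N and linear speed of plane below 0.02 m/s and angular speed of plane below 0.2 rad/s and angle between plane's own z axis and vertical below 0.12 rad) or (horizontal distance between capstan and spare_mat below 0.03 m and height (world z) of capstan below 0.012 m and contact force between the fingers and capstan below 0.3 N and linear speed of capstan below 0.02 m/s and angular speed of capstan below 0.2 rad/s and angle between capstan's own z axis and vertical below 0.12 rad))), for 0.2 s.
At the end, for the whole second after the job is handed in: Each of the four pieces rests upright on its own board, released and still, its centre within 15 mm of the board's centre; the plane's length lies along the long board's length within 0.25 rad, either way round (horizontal distance between handwheel and round_board below 0.015 m and height (world z) of handwheel between 0.004 and 0.012 m and linear speed of each of handwheel, weight, plane, capstan below 0.02 m/s and angular speed of each of handwheel, weight, plane, capstan below 0.2 rad/s and angle between each of handwheel, weight, plane, capstan's own z axis and vertical below 0.12 rad and horizontal distance between weight and square_board below 0.015 m and height (world z) of weight between 0.004 and 0.012 m and horizontal distance between plane and long_board below 0.015 m and height (world z) of plane between 0.004 and 0.012 m and horizontal distance between capstan and cross_board below 0.015 m and height (world z) of capstan between 0.004 and 0.012 m and angle between the x axis of plane and the x axis of long_board, either way round below 0.25 rad); the robot touches nothing.
It fails at once if two of the pieces push against one another (over 1 N) (contact force between any of weight, plane, capstan and handwheel above 1 N or contact force between any of plane, capstan and weight above 1 N or contact force between capstan and plane above 1 N).
It fails at once if the glue bottle is knocked over (leans over 0.5 rad) or shoved more than 30 mm (angle between glue's own z axis and vertical above 0.5 rad or distance of glue from where it was at the start of the episode above 0.03 m).
It also fails if it takes over 144 s, if anything falls off the work surface, if the arm or the gripper's body presses on something with over 40 N, if the wrist force passes 120 N, or if a joint passes its speed limit or range.

### The arm

A 6-joint arm with a two-finger parallel gripper is mounted at the origin on the work surface. World frame = base frame: x ahead of the robot, y to its left, z up, the work surface at z = 0. Lengths are in m, angles in rad, forces in N, time in s.
With the tool pointing down it reaches from about 0.4 to 0.825 m from the base axis. Payload 7 kg.
Tool frame: the origin (TCP) lies at the very end of the fingers, on their centre line; the grasp point (between the pads) lies 19 mm behind it; z points along the fingers, y is the line along which they close (so a half turn about z gives the same grasp; the last joint's range is limited). The gripper opens to 85 mm and grips with 20 to 120 N. Pads are 22 mm wide; open, the fingers measure 114 mm over their backs; the gripper's body (76 mm by 85 mm) begins 54 mm behind the grasp point. The pads swing forward as they close: fully open they stand 13 mm farther back than shut.
Start: joints at [1.604, 0.359, 0.012, 0, -1.224, -0.288], TCP at [0.17, 0.653, 0.231] pointing down, gripper open.
Joint ranges: [-3.07, 3.07], [-1.43, 2.12], [-1.02, 1.25], [-3.03, 1.67], [-3.05, -0], [-3.03, 3.03]. Speed limits (rad/s): [2.39, 2.39, 3.01, 3.14, 3.14, 3.14].

### API

Orientations are given as a rotation vector (axis times angle).
In Python, from plant import arm, vision gives the robot as it stands.
- The arm moves only by the tool apply_moves, never from a script. Its argument "steps" is a list of rows, each a list of 2 entries, a list of its own where there are three numbers: the shift along the world's x, y, z as a fraction of full scale, then the turn about the world's z as a fraction of full scale. In form: [[[x, y, z], roll], ...]. A call has 1 to 10 rows; each row is the pose to reach, as a shift and turn from the pose commanded when the call began; what a row does not reach only later rows make up. Full scale, the value 1, is 300 mm for a shift and 120 degrees for a turn. A row lasts 1/10 s, in which the tool goes at most 50 mm and 8.59 degrees, less where a joint would pass 70% of its speed; a pose out of reach is approached as far as the arm can. A call with a number of a shift or a turn outside -1 to 1 is refused whole. A call with a gripper value outside its range is refused whole. "fingers" is the opening, from 0 (shut) to 1 (fully open), set as the call begins (left out, the last holds). The fingers move at their own pace and stop on an object; "force" is the grip in N (left out, the last holds). Time passes only in rows, so rows that repeat a pose let the fingers close. It gives the time, the measured TCP pose, the force, the opening and the grip force at its end, in the units of the state.
- arm.get_obs(): the state, without advancing time (a new reading comes with each control period).
- vision.get_image(name): name is "scene" or "top"; returns a dict with "frame" (480x640x3 uint8, red, green, blue), "fx", "fy", "cx", "cy" (pixels), "cam_to_world" (4x4, takes a point from camera to world coordinates). Camera axes: x right, y down, z forward; pixel columns grow to the right and rows downward; lengths in m; the calibration is good to about 2 mm. A picture is of the moment at which its call begins. There is no depth.
- arm.close_job(): hands the job in; it is judged then, once.
The state is a dict: "time": time; "joint_positions": joint angles; "joint_vel": joint speeds; "joint_efforts": joint torques, N m; "position": TCP position; "tool_rot": TCP orientation; "contact_force": force on the tool from outside, world axes, zero at the start; "torque": the same for the moment, N m; "gripper_width": opening from 0.0 (shut) to 1.0 (fully open); "grasp_force": force on a finger pad.
Only numpy, scipy, OpenCV 4.12 (cv2) and the standard library are available. Lean on these libraries where they do the work, as an engineer would, in place of code of your own. Each camera call takes 0.05 s, during which the arm holds its last target. There are 200 camera calls.

## Working session

There is one attempt and no reset: what is moved stays moved. The work goes in short steps, Python scripts to look and compute and a tool call to move; the robot and the scene stay as the last step left them, time stands still between calls to the robot, and variables do not carry over. Pictures are saved under pics/ and viewed, at most 14 in all, crops included, and the job is handed in when it is done.

Besides the shell and the picture viewer there is one more tool, called after "Emit:" as name([rows], argument=value, ...), one row to a line, values as JSON. apply_moves: Moves the arm, as the interface text tells. Its arguments: {"type":"object","properties":{"steps":{"type":"array"},"fingers":{"type":"number"},"force":{"type":"number"}},"required":["steps"]}

```bash
mkdir -p pics; python3 - <<'E'
from plant import arm, vision
import cv2, numpy as np
o=arm.get_obs(); print(o)
for n in("top","scene"):
    d=vision.get_image(n); cv2.imwrite(f"pics/{n}0.png",d["frame"][:,:,::-1]); print(n,d["fx"],d["fy"],d["cx"],d["cy"],np.round(d["cam_to_world"],4).tolist())
E
```

```text
{'time': 0.0, 'joint_positions': array([ 1.60410021e+00,  3.59399830e-01,  1.10757776e-02, -3.24311923e-04,
       -1.22411575e+00, -2.88121253e-01]), 'joint_vel': array([ 9.61817214e-04, -7.80844086e-04, -1.24056790e-03, -6.06001813e-05,
       -8.38172571e-04, -2.26432058e-04]), 'joint_efforts': array([-5.49905126e-04, -5.83325708e+01,  2.93419290e+01,  6.93704188e+00,
       -5.79791129e-03,  2.06782499e-05]), 'position': array([0.17004571, 0.65273858, 0.23036734]), 'tool_rot': array([ 3.11444885e+00, -3.99143799e-01, -5.96674224e-05]), 'contact_force': array([-0.16716622,  0.00276109,  0.21895668]), 'torque': array([ 0.03966645, -0.02464707,  0.03483573]), 'grasp_force': 0.0, 'gripper_width': 0.9972629557112141}
top 568.5220073983453 568.5220073983453 318.1022457427147 240.47224289890937 [[0.0221, -0.9869, 0.1601, 0.3847], [-0.9991, -0.0275, -0.0322, 0.0215], [0.0362, -0.1592, -0.9866, 0.8846], [0.0, 0.0, 0.0, 1.0]]
scene 445.0271446090815 445.0271446090815 327.6453466419963 235.9083502948673 [[-0.0953, 0.8531, -0.5129, 0.9136], [0.9954, 0.0874, -0.0395, 0.0201], [0.0112, -0.5143, -0.8575, 0.6453], [0.0, 0.0, 0.0, 1.0]]
```

View pics/top0.png

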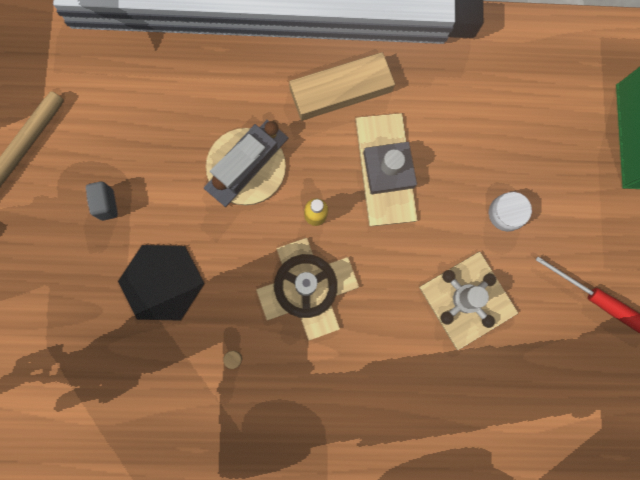

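View pics/scene0.png

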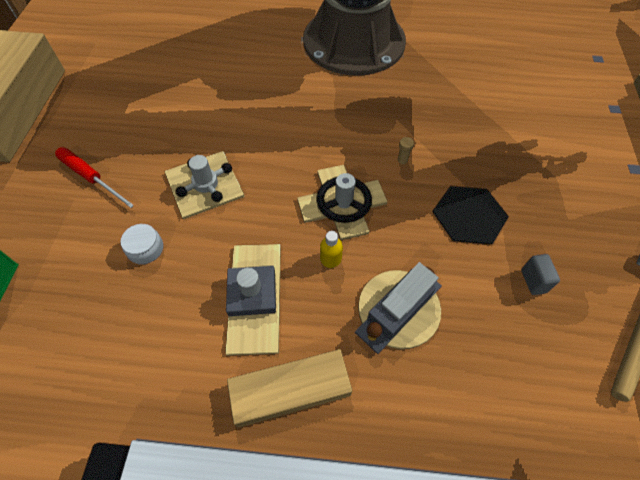

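The top view shows the plane on the round board (245,165), the weight on the long board (390,168), the handwheel on the cross (305,285) and the capstan on the square (470,298). The mat is at (160,282) and the glue at (316,212). The scene view agrees. I'll measure these now.

```bash
cat > h.py <<'E'
from plant import arm, vision
import cv2, numpy as np
class Cam:
    def __init__(s,n):
        d=vision.get_image(n); s.im=d["frame"][:,:,::-1].copy(); s.T=np.array(d["cam_to_world"])
        s.K=np.array([[d["fx"],0,d["cx"]],[0,d["fy"],d["cy"]],[0,0,1]])
    def cast(s,p,z):
        p=np.atleast_2d(np.asarray(p,float)).reshape(-1,2); r=np.c_[p,np.ones(len(p))]@np.linalg.inv(s.K).T@s.T[:3,:3].T
        o=s.T[:3,3]; return (o+r*((z-o[2])/r[:,2])[:,None])[:,:2]
    def proj(s,P):
        q=(np.atleast_2d(P)-s.T[:3,3])@s.T[:3,:3]@s.K.T; return q[:,:2]/q[:,2:]
    def biggest(s,mask,seed,r):
        w=np.zeros_like(mask); cv2.circle(w,seed,r,255,-1); m=cv2.morphologyEx(mask&w,cv2.MORPH_OPEN,np.ones((3,3)))
        cs=[c for c in cv2.findContours(m,cv2.RETR_EXTERNAL,cv2.CHAIN_APPROX_NONE)[0] if cv2.contourArea(c)>60]
        return np.vstack(cs)
E
python3 - <<'E'
from h import *
c=Cam("top"); hsv=cv2.cvtColor(c.im,cv2.COLOR_BGR2HSV)
for p in [(370,205),(230,190),(330,325),(455,335),(200,100),(272,300),(435,290)]: print(p,hsv[p[1],p[0]],end=' ')
print()
board=cv2.inRange(hsv,(17,60,140),(32,170,255)); cv2.imwrite("pics/mask.png",board)
def rect(P):
    (x,y),(w,h),a=cv2.minAreaRect((P*1000).astype(np.float32)); print(np.round([x,y,w,h,a],1))
for n,s,r in [("long",(388,168),65),("square",(470,300),60),("cross",(308,289),60)]:
    print(n,end=' '); rect(c.cast(c.biggest(board,s,r),.008))
P=c.cast(c.biggest(board,(246,166),50),.008); print("round",cv2.minEnclosingCircle((P*1000).astype(np.float32)))
dark=cv2.inRange(hsv,(0,0,0),(179,255,50))
print("mat",cv2.minEnclosingCircle((c.cast(c.biggest(dark,(160,282),60),.005)*1000).astype(np.float32)))
print("rim",[ (cv2.fitEllipse(cv2.convexHull(c.biggest(dark,(306,285),36))))]); 
e=cv2.fitEllipse(cv2.convexHull(c.biggest(dark,(306,285),36))); print(c.cast(e[0],.018))
grey=cv2.inRange(hsv,(0,0,0),(179,90,255))
print("plane",end=' '); 
pm=cv2.inRange(hsv,(0,0,0),(179,110,255)); rect(c.cast(c.biggest(pm,(246,166),60),.03))
crop=np.vstack([np.hstack([cv2.resize(c.im[y-50:y+50,x-66:x+66],(396,300),interpolation=cv2.INTER_CUBIC) for x,y in row]) for row in [[(246,166),(390,165)],[(306,285),(470,298)]]])
cv2.imwrite("pics/crops.png",crop)
E
```

```text
(370, 205) [ 23  81 221] (230, 190) [114  14  91] (330, 325) [ 20  87 219] (455, 335) [ 19  88 203] (200, 100) [ 13 139 173] (272, 300) [ 19  88 160] (435, 290) [ 20  88 214] 
long [ 646.9 -112.5  180.9   77.3    7.6]
square [ 440.5 -242.3  112.3  113.7   31.5]
cross [452.4   8.  138.3 139.3  66.1]
round ((644.0294799804688, 111.56338500976562), 63.33323669433594)
mat ((455.70916748046875, 232.91651916503906), 64.2501449584961)Traceback (most recent call last):
  File "<stdin>", line 13, in <module>
  File "h.py", line 15, in biggest
    return np.vstack(cs)
           ~~~~~~~~~^^^^
    return _nx.concatenate(arrs, 0, dtype=dtype, casting=casting)
           ~~~~~~~~~~~~~~~^^^^^^^^^^^^^^^^^^^^^^^^^^^^^^^^^^^^^^^
ValueError: need at least one array to concatenate
```

View pics/mask.png

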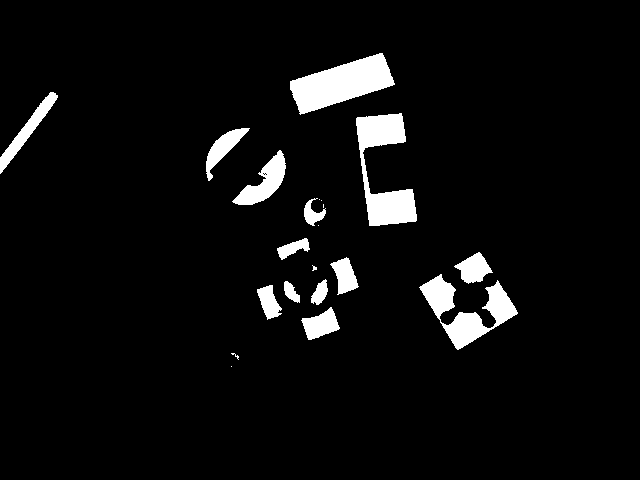

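The mask shows clean outlines for all four boards, and their measured sizes match the spec. Next, the pieces.

```bash
python3 - <<'E'
from h import *
c=Cam("top"); s=Cam("scene")
tiles=[cv2.resize(c.im[y-50:y+50,x-66:x+66],(396,300),interpolation=cv2.INTER_CUBIC) for x,y in [(246,166),(390,165),(306,285),(470,298)]]
cv2.imwrite("pics/crops.png",np.vstack([np.hstack(tiles[:2]),np.hstack(tiles[2:])]))
tiles=[cv2.resize(s.im[y-50:y+50,x-66:x+66],(396,300),interpolation=cv2.INTER_CUBIC) for x,y in [(400,308),(251,295),(343,200),(203,180)]]
cv2.imwrite("pics/crops2.png",np.vstack([np.hstack(tiles[:2]),np.hstack(tiles[2:])]))
E
```

```text
(no output)
```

View pics/crops.png

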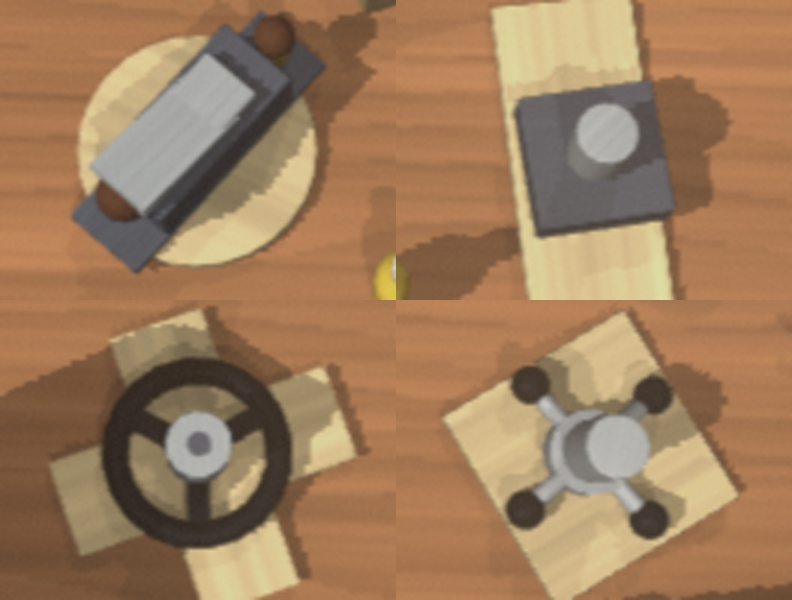

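View pics/crops2.png

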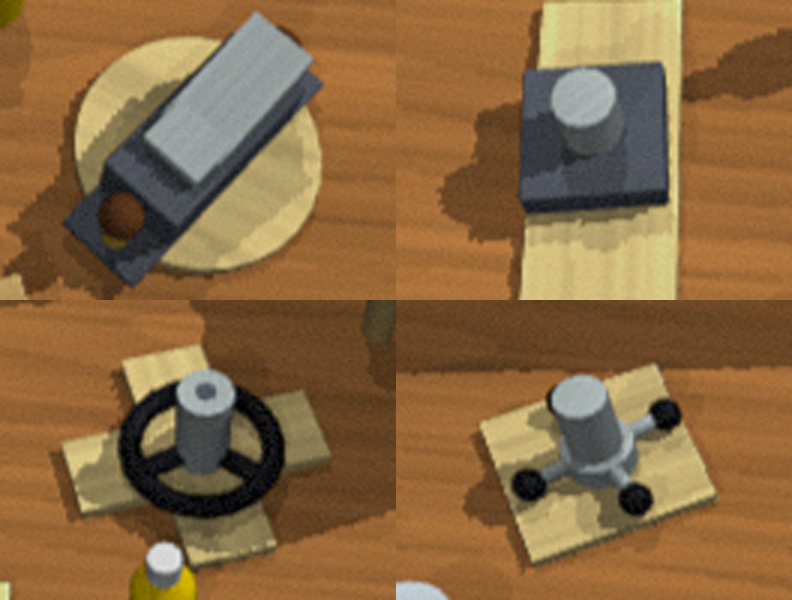

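Sub-pixel readings from the crops (full-image pixels):

| Item | Top view | Scene view |
|---|---|---|
| Weight knob top | (394.7,159.3) | (247.3,278) |
| Wheel hub top | (306,283.3) | (345.7,180.3) |
| Capstan hub top | (477.7,296.7) | (198.3,162.7) |

The plane's sole corners in the top-view crop are (72,216), (137,271), (325,68) and (262,12).

```bash
python3 - <<'E'
from h import *
c=Cam("top"); s=Cam("scene")
for n,a,b in [("weight",(394.7,159.3),(247.3,278)),("wheel",(306,283.3),(345.7,180.3)),("caps",(477.7,296.7),(198.3,162.7))]:
    P=lambda k:k.K@np.linalg.inv(k.T)[:3]
    X=cv2.triangulatePoints(P(c),P(s),np.array(a,float),np.array(b,float)).ravel(); X=X[:3]/X[3]
    print(n,np.round(c.cast(a,.066)*1e3),np.round(s.cast(b,.066)*1e3),np.round(X*1e3))
q=np.array([(72,216),(137,271),(325,68),(262,12)])/3+(180,116)
for z in(.014,.018,.024):
    w=c.cast(q,z)*1e3; print("plane",z,w.mean(0).round(1),np.linalg.norm(w[0]-w[3]).round(),np.linalg.norm(w[1]-w[2]).round(),np.linalg.norm(w[0]-w[1]).round(),np.degrees(np.arctan2(*(w[2]+w[3]-w[0]-w[1])[::-1])).round(1))
qs=np.array([(64,222),(133,287)])/3+(334,258); print("scene end",s.cast(qs,.014)*1e3, (c.cast(q,.014)*1e3).round(1).tolist())
# rim
g=cv2.cvtColor(c.im,cv2.COLOR_BGR2GRAY); print("balls",[ (c.cast(np.array(p)/3+(404,248),.018)*1e3).round().tolist() for p in [(134,85),(259,95),(253,220),(130,209)]])
print("weight corners",[ (c.cast(np.array(p)/3+(324,115),.030)*1e3).round().tolist() for p in [(121,101),(255,82),(278,210),(142,234)]])
print("rim", c.cast(np.array([197,152])/3+(240,235),.022)*1e3)
print("glue",c.cast((317,204),.075)*1e3)
E
```

```text
weight [[ 644. -117.]] [[ 649. -114.]] [ 646. -118.   60.]
wheel [[455.  11.]] [[458.  13.]] [455.  12.  62.]
caps [[ 441. -239.]] [[ 447. -236.]] [ 442. -240.   60.]
plane 0.014 [647.  108.7] 149.0 147.0 45.0 -39.6
plane 0.018 [645.8 108.3] 148.0 147.0 45.0 -39.6
plane 0.024 [644.  107.7] 147.0 146.0 45.0 -39.6
scene end [[695.32287701  47.02644684]
 [723.99468421  81.79643076]] [[604.1, 173.5], [575.8, 138.4], [689.1, 44.3], [719.1, 78.8]]
balls [[[475.0, -209.0]], [[471.0, -274.0]], [[408.0, -269.0]], [[412.0, -206.0]]]
weight corners [[[671.0, -76.0]], [[684.0, -146.0]], [[615.0, -158.0]], [[600.0, -87.0]]]
rim [[454.7029122   10.74815421]]
glue [[569.89442895  -2.06685778]]
```

Emit:
apply_moves([
  [[0.07, -0.15, 0], 0],
  [[0.14, -0.3, 0], 0],
  [[0.21, -0.45, 0], 0],
  [[0.28, -0.6, 0], 0],
  [[0.35, -0.75, 0], 0],
  [[0.42, -0.9, 0], 0],
  [[0.48, -1, 0], 0],
  [[0.48, -1, 0], 0],
], fingers=1, force=50)

```text
time: 1.15
position: [0.3152, 0.3499, 0.2319]
tool_rot: [-3.115, 0.403, -0.0]
contact_force: [-0.5, 1.6, -0.4]
gripper_width: 1.003
grasp_force: 0.0
```

Emit:
apply_moves([
  [[0.07, -0.15, 0], 0],
  [[0.14, -0.3, 0], 0],
  [[0.21, -0.45, 0], 0],
  [[0.28, -0.6, 0], 0],
  [[0.35, -0.75, 0], 0],
  [[0.42, -0.9, 0], 0],
  [[0.47, -1, 0], 0],
  [[0.47, -1, 0], 0],
])

```text
time: 1.95
position: [0.4563, 0.0505, 0.2312]
tool_rot: [3.115, -0.405, -0.0]
contact_force: [-0.3, 0.2, 0.4]
gripper_width: 1.003
grasp_force: 0.0
```

Emit:
apply_moves([
  [[0, -0.13, 0], 0],
  [[0, -0.132, -0.1], 0],
  [[0, -0.132, -0.25], 0],
  [[0, -0.132, -0.4], 0],
  [[0, -0.132, -0.5], 0],
  [[0, -0.132, -0.58], 0],
  [[0, -0.132, -0.63], 0],
  [[0, -0.132, -0.66], 0],
  [[0, -0.132, -0.66], 0],
])

```text
time: 2.85
position: [0.4546, 0.0139, 0.0325]
tool_rot: [3.115, -0.398, -0.003]
contact_force: [-0.5, 0.2, 1.1]
gripper_width: 0.997
grasp_force: 0.0
```

Emit:
apply_moves([
  [[0, 0, 0], 0],
  [[0, 0, 0], 0],
  [[0, 0, 0], 0],
  [[0, 0, 0], 0],
  [[0, 0, 0], 0],
  [[0, 0, 0], 0],
  [[0, 0, 0], 0],
  [[0, 0, 0], 0],
], fingers=0, force=60)

```text
time: 3.65
position: [0.4554, 0.0135, 0.0342]
tool_rot: [-3.116, 0.399, -0.001]
contact_force: [-3.4, -0.9, 9.1]
gripper_width: 0.358
grasp_force: 58.7
```

Emit:
apply_moves([
  [[0, 0, 0.04], 0],
  [[0, 0, 0.12], 0],
  [[0, 0, 0.24], 0],
  [[0, 0, 0.36], 0],
  [[0, 0.08, 0.4], 0],
  [[0, 0.2, 0.4], 0],
  [[0, 0.33, 0.4], 0],
  [[0, 0.46, 0.4], 0],
  [[0, 0.58, 0.4], 0],
  [[0, 0.68, 0.4], 0],
])

```text
time: 4.65
position: [0.4545, 0.2191, 0.1531]
tool_rot: [-3.116, 0.399, 0.001]
contact_force: [1.2, -0.7, -3.4]
gripper_width: 0.36
grasp_force: 60.1
```

Emit:
apply_moves([
  [[0, 0.05, 0], 0],
  [[0, 0.05, -0.1], 0],
  [[0, 0.05, -0.2], 0],
  [[0, 0.05, -0.28], 0],
  [[0, 0.05, -0.33], 0],
  [[0, 0.05, -0.36], 0],
  [[0, 0.05, -0.385], 0],
  [[0, 0.05, -0.4], 0],
  [[0, 0.05, -0.405], 0],
  [[0, 0.05, -0.405], 0],
])

```text
time: 5.65
position: [0.4553, 0.2327, 0.0321]
tool_rot: [-3.116, 0.399, -0.001]
contact_force: [0.2, 1.3, -3.6]
gripper_width: 0.356
grasp_force: 60.3
```

Emit:
apply_moves([
  [[0, 0, -0.004], 0],
  [[0, 0, -0.007], 0],
  [[0, 0, -0.007], 0],
])

```text
time: 5.95
position: [0.4556, 0.233, 0.0312]
tool_rot: [-3.115, 0.398, -0.002]
contact_force: [-4.6, -1.3, 8.8]
gripper_width: 0.357
grasp_force: 61.7
```

Emit:
apply_moves([
  [[0, 0, 0], 0],
  [[0, 0, 0], 0],
  [[0, 0, 0], 0],
  [[0, 0, 0], 0],
  [[0, 0, 0], 0],
  [[0, 0, 0], 0],
  [[0, 0, 0], 0],
  [[0, 0, 0], 0],
], fingers=1)

```text
time: 6.75
position: [0.4551, 0.2326, 0.0297]
tool_rot: [3.116, -0.399, -0.0]
contact_force: [-0.2, 0.1, -0.6]
gripper_width: 1.0
grasp_force: 0.0
```

Emit:
apply_moves([
  [[0, 0, 0.05], 0],
  [[0, 0, 0.2], 0],
  [[0, 0, 0.35], 0],
  [[0, -0.1, 0.45], 0],
  [[0, -0.25, 0.45], 0],
  [[0, -0.4, 0.45], 0],
  [[0, -0.55, 0.45], 0],
  [[0, -0.7, 0.45], 0],
  [[0, -0.85, 0.45], 0],
  [[0, -0.95, 0.45], 0],
])

```text
time: 7.75
position: [0.4545, -0.0547, 0.1649]
tool_rot: [-3.116, 0.401, -0.0]
contact_force: [-0.1, 1.7, 0.5]
gripper_width: 1.0
grasp_force: 0.0
```

Emit:
apply_moves([
  [[-0.01, -0.15, 0], 0],
  [[-0.02, -0.3, 0], 0],
  [[-0.03, -0.45, 0], 0],
  [[-0.045, -0.58, 0], 0],
  [[-0.045, -0.622, 0], 0],
  [[-0.045, -0.622, -0.12], 0],
  [[-0.045, -0.622, -0.25], 0],
  [[-0.045, -0.622, -0.35], 0],
  [[-0.045, -0.622, -0.42], 0],
  [[-0.045, -0.622, -0.42], 0],
])

```text
time: 8.75
position: [0.4395, -0.2384, 0.0361]
tool_rot: [-3.116, 0.4, 0.009]
contact_force: [-0.5, 0.4, -0.4]
gripper_width: 0.997
grasp_force: 0.0
```

Emit:
apply_moves([
  [[0, 0, 0], 0],
  [[0, 0, 0], 0],
  [[0, 0, 0], 0],
  [[0, 0, 0], 0],
  [[0, 0, 0], 0],
  [[0, 0, 0], 0],
  [[0, 0, 0], 0],
  [[0, 0, 0], 0],
], fingers=0)

```text
time: 9.55
position: [0.4426, -0.239, 0.0401]
tool_rot: [3.116, -0.399, 0.004]
contact_force: [-1.0, 3.3, 7.7]
gripper_width: 0.352
grasp_force: 58.8
```

Emit:
apply_moves([
  [[0, 0, 0.04], 0],
  [[0, 0, 0.12], 0],
  [[0, 0, 0.24], 0],
  [[0, 0, 0.36], 0],
  [[0.01, 0.1, 0.38], -0.04],
  [[0.02, 0.23, 0.38], -0.08],
  [[0.03, 0.36, 0.38], -0.12],
  [[0.038, 0.5, 0.38], -0.16],
  [[0.038, 0.63, 0.38], -0.175],
  [[0.038, 0.75, 0.38], -0.175],
])

```text
time: 10.55
position: [0.4523, -0.0124, 0.1529]
tool_rot: [-2.99, 0.962, 0.0]
contact_force: [2.3, -1.2, -4.7]
gripper_width: 0.351
grasp_force: 60.2
```

Emit:
apply_moves([
  [[0, 0.073, 0], 0],
  [[0, 0.073, -0.05], 0],
  [[0, 0.073, -0.15], 0],
  [[0, 0.073, -0.25], 0],
  [[0, 0.073, -0.31], 0],
  [[0, 0.073, -0.345], 0],
  [[0, 0.073, -0.365], 0],
  [[0, 0.073, -0.375], 0],
  [[0, 0.073, -0.38], 0],
  [[0, 0.073, -0.38], 0],
])

```text
time: 11.55
position: [0.4534, 0.008, 0.0401]
tool_rot: [-2.991, 0.96, -0.001]
contact_force: [-3.8, 0.3, 6.6]
gripper_width: 0.358
grasp_force: 61.4
```

Emit:
apply_moves([
  [[0, 0, 0], 0],
  [[0, 0, 0], 0],
  [[0, 0, 0], 0],
  [[0, 0, 0], 0],
  [[0, 0, 0], 0],
  [[0, 0, 0], 0],
  [[0, 0, 0], 0],
  [[0, 0, 0], 0],
], fingers=1)

```text
time: 12.35
position: [0.4531, 0.0079, 0.0387]
tool_rot: [2.991, -0.96, -0.0]
contact_force: [-1.2, -0.5, -1.0]
gripper_width: 1.001
grasp_force: 0.0
```

Emit:
apply_moves([
  [[0, 0, 0.05], 0],
  [[0, 0, 0.2], 0],
  [[0, 0, 0.35], 0.04],
  [[0.05, -0.05, 0.43], 0.08],
  [[0.15, -0.12, 0.43], 0.12],
  [[0.25, -0.19, 0.43], 0.16],
  [[0.36, -0.26, 0.43], 0.175],
  [[0.47, -0.33, 0.43], 0.175],
  [[0.57, -0.39, 0.43], 0.175],
  [[0.63, -0.417, 0.43], 0.175],
])

```text
time: 13.35
position: [0.6436, -0.1189, 0.1668]
tool_rot: [3.115, -0.401, -0.001]
contact_force: [0.2, 1.3, -0.4]
gripper_width: 1.0
grasp_force: 0.0
```

```bash
python3 - <<'E'
from h import *
c=Cam("scene"); cv2.imwrite("pics/s1.png",c.im); print(arm.get_obs()["position"])
E
```

```text
[ 0.64528702 -0.11947972  0.16642105]
```

View pics/s1.png

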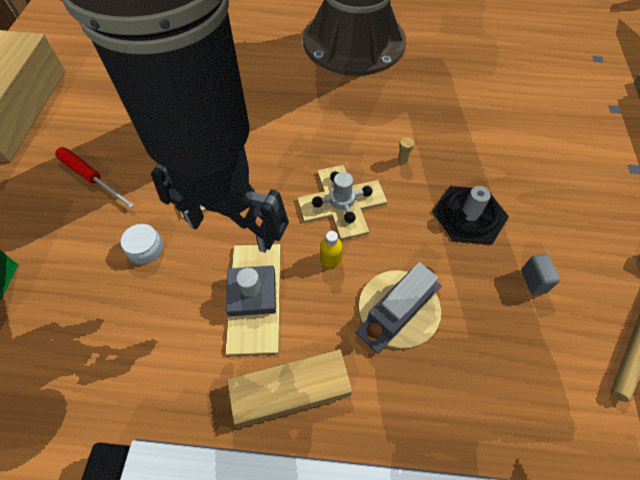

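The scene picture shows the capstan centred and aligned on the cross board (342,200) and the wheel flat on the mat (472,213). The glue at (331,250) is untouched.

Emit:
apply_moves([
  [[0, 0.003, -0.1], 0],
  [[0, 0.003, -0.22], 0],
  [[0, 0.003, -0.33], 0],
  [[0, 0.003, -0.39], 0],
  [[0, 0.003, -0.42], 0],
  [[0, 0.003, -0.42], 0],
])

```text
time: 14.0
position: [0.6412, -0.1163, 0.0405]
tool_rot: [3.116, -0.399, -0.004]
contact_force: [-0.2, 0.2, 0.4]
gripper_width: 1.002
grasp_force: 0.0
```

Emit:
apply_moves([
  [[0, 0, 0], 0],
  [[0, 0, 0], 0],
  [[0, 0, 0], 0],
  [[0, 0, 0], 0],
  [[0, 0, 0], 0],
  [[0, 0, 0], 0],
  [[0, 0, 0], 0],
  [[0, 0, 0], 0],
], fingers=0, force=80)

```text
time: 14.8
position: [0.643, -0.1159, 0.0433]
tool_rot: [-3.116, 0.398, -0.004]
contact_force: [-0.9, 2.1, 5.6]
gripper_width: 0.351
grasp_force: 78.7
```

Emit:
apply_moves([
  [[0, 0, 0.04], 0],
  [[0, 0, 0.12], 0],
  [[0, 0, 0.24], 0],
  [[0, 0, 0.35], 0],
  [[-0.05, -0.03, 0.38], 0.03],
  [[-0.15, -0.09, 0.38], 0.07],
  [[-0.26, -0.16, 0.38], 0.11],
  [[-0.38, -0.24, 0.38], 0.15],
  [[-0.5, -0.31, 0.38], 0.175],
  [[-0.6, -0.38, 0.38], 0.175],
])

```text
time: 15.8
position: [0.4587, -0.2306, 0.1553]
tool_rot: [-3.135, -0.177, 0.003]
contact_force: [0.5, -0.3, -7.1]
gripper_width: 0.344
grasp_force: 80.2
```

Emit:
apply_moves([
  [[-0.074, -0.04, 0], 0],
  [[-0.074, -0.04, -0.05], 0],
  [[-0.074, -0.04, -0.15], 0],
  [[-0.074, -0.04, -0.25], 0],
  [[-0.074, -0.04, -0.31], 0],
  [[-0.074, -0.04, -0.345], 0],
  [[-0.074, -0.04, -0.365], 0],
  [[-0.074, -0.04, -0.375], 0],
  [[-0.074, -0.04, -0.38], 0],
  [[-0.074, -0.04, -0.38], 0],
])

```text
time: 16.8
position: [0.4401, -0.2425, 0.0433]
tool_rot: [3.136, 0.176, 0.001]
contact_force: [-4.0, 0.7, 2.1]
gripper_width: 0.342
grasp_force: 81.5
```

Emit:
apply_moves([
  [[0, 0, -0.001], 0],
  [[0, 0, -0.001], 0],
  [[0, 0, -0.001], 0],
  [[0, 0, -0.001], 0],
  [[0, 0, -0.001], 0],
  [[0, 0, -0.001], 0],
  [[0, 0, -0.001], 0],
  [[0, 0, -0.001], 0],
], fingers=1)

```text
time: 17.6
position: [0.4398, -0.2423, 0.0414]
tool_rot: [3.137, 0.175, -0.0]
contact_force: [0.1, -1.3, 0.0]
gripper_width: 0.999
grasp_force: 0.0
```

Emit:
apply_moves([
  [[0, 0, 0.05], 0],
  [[0, 0, 0.2], 0],
  [[0, 0, 0.33], -0.05],
  [[0.06, 0.1, 0.4], -0.11],
  [[0.13, 0.22, 0.4], -0.17],
  [[0.2, 0.34, 0.4], -0.23],
  [[0.27, 0.46, 0.4], -0.29],
  [[0.34, 0.58, 0.4], -0.35],
  [[0.41, 0.7, 0.4], -0.383],
  [[0.48, 0.82, 0.4], -0.383],
])

```text
time: 18.6
position: [0.5844, 0.0054, 0.1614]
tool_rot: [-2.955, 1.067, -0.0]
contact_force: [-0.5, -0.1, -0.5]
gripper_width: 0.996
grasp_force: 0.0
```

Emit:
apply_moves([
  [[0.07, 0.12, 0], 0],
  [[0.14, 0.24, 0], 0],
  [[0.21, 0.353, 0], 0],
  [[0.21, 0.353, 0], 0],
  [[0.21, 0.353, 0], 0],
])

```text
time: 19.1
position: [0.6467, 0.1104, 0.1605]
tool_rot: [2.956, -1.061, -0.002]
contact_force: [-0.4, -0.8, -0.6]
gripper_width: 0.998
grasp_force: 0.0
```

```bash
python3 - <<'E'
from h import *
o=arm.get_obs(); print(o["position"],o["tool_rot"],np.degrees(np.arctan2(o["tool_rot"][1],o["tool_rot"][0]))*2-90)
s=Cam("scene"); cv2.imwrite("pics/s2.png",s.im)
E
```

```text
[0.64670333 0.11039773 0.16047071] [ 2.95605799e+00 -1.06091541e+00 -1.71972542e-03] -129.48565075338345
```

View pics/s2.png

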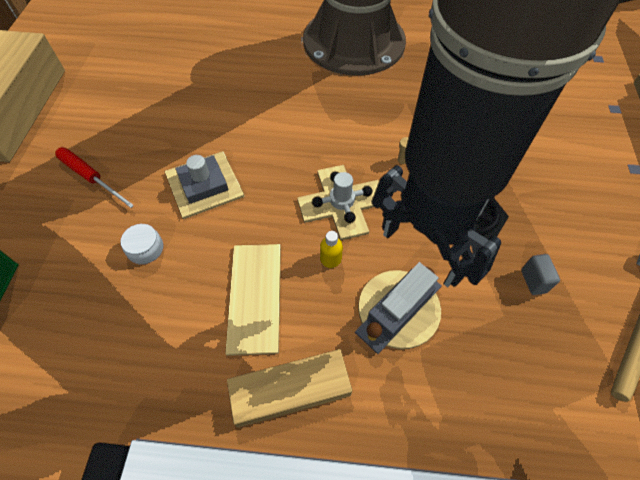

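The picture shows the weight seated on the square board (203,180) and the long board empty at (255,300). The gripper is above the plane.

Emit:
apply_moves([
  [[0, -0.003, -0.1], 0],
  [[0, -0.003, -0.2], 0],
  [[0, -0.003, -0.3], 0],
  [[0, -0.003, -0.38], 0],
  [[0, -0.003, -0.43], 0],
  [[0, -0.003, -0.46], 0],
  [[0, -0.003, -0.468], 0],
  [[0, -0.003, -0.468], 0],
])

```text
time: 19.95
position: [0.6472, 0.1086, 0.0216]
tool_rot: [-2.956, 1.063, -0.001]
contact_force: [-0.3, 0.2, 0.5]
gripper_width: 1.0
grasp_force: 0.0
```

Emit:
apply_moves([
  [[0, 0, 0], 0],
  [[0, 0, 0], 0],
  [[0, 0, 0], 0],
  [[0, 0, 0], 0],
  [[0, 0, 0], 0],
  [[0, 0, 0], 0],
  [[0, 0, 0], 0],
  [[0, 0, 0], 0],
], fingers=0, force=90)

```text
time: 20.75
position: [0.6483, 0.1096, 0.0227]
tool_rot: [-2.954, 1.061, -0.004]
contact_force: [-0.2, 1.5, 5.6]
gripper_width: 0.517
grasp_force: 94.3
```

Emit:
apply_moves([
  [[0, 0, 0.04], 0],
  [[0, 0, 0.12], 0],
  [[0, 0, 0.24], 0],
  [[0, 0, 0.35], 0],
  [[0, -0.06, 0.4], 0.05],
  [[0, -0.17, 0.4], 0.11],
  [[0, -0.29, 0.4], 0.17],
  [[0, -0.41, 0.4], 0.23],
  [[0, -0.53, 0.4], 0.29],
  [[0, -0.65, 0.4], 0.35],
])

```text
time: 21.75
position: [0.6456, -0.0876, 0.1408]
tool_rot: [-3.14, -0.075, 0.003]
contact_force: [0.8, 0.5, -5.7]
gripper_width: 0.518
grasp_force: 93.0
```

Emit:
apply_moves([
  [[0, -0.087, 0], 0.043],
  [[0, -0.087, -0.05], 0.043],
  [[0, -0.087, -0.15], 0.043],
  [[0, -0.087, -0.25], 0.043],
  [[0, -0.087, -0.32], 0.043],
  [[0, -0.087, -0.36], 0.043],
  [[0, -0.087, -0.385], 0.043],
  [[0, -0.087, -0.395], 0.043],
  [[0, -0.087, -0.4], 0.043],
  [[0, -0.087, -0.4], 0.043],
])

```text
time: 22.75
position: [0.647, -0.1125, 0.0228]
tool_rot: [3.134, 0.209, 0.002]
contact_force: [-5.4, 0.4, 0.9]
gripper_width: 0.514
grasp_force: 93.9
```

Emit:
apply_moves([
  [[0, 0, 0], 0],
  [[0, 0, 0], 0],
  [[0, 0, 0], 0],
  [[0, 0, 0], 0],
  [[0, 0, 0], 0],
  [[0, 0, 0], 0],
  [[0, 0, 0], 0],
  [[0, 0, 0], 0],
], fingers=1)

```text
time: 23.55
position: [0.6468, -0.1124, 0.0209]
tool_rot: [3.135, 0.208, -0.0]
contact_force: [-0.1, -0.0, -0.3]
gripper_width: 0.996
grasp_force: 0.0
```

Emit:
apply_moves([
  [[0, 0, 0.05], 0],
  [[0, 0, 0.18], 0],
  [[0, 0, 0.33], 0],
  [[0, 0, 0.46], -0.05],
  [[-0.07, 0.12, 0.5], -0.1],
  [[-0.14, 0.24, 0.5], -0.15],
  [[-0.21, 0.36, 0.5], -0.19],
  [[-0.28, 0.48, 0.5], -0.19],
  [[-0.35, 0.6, 0.5], -0.19],
  [[-0.42, 0.72, 0.5], -0.19],
])

```text
time: 24.55
position: [0.52, 0.1048, 0.1724]
tool_rot: [-3.113, 0.415, -0.002]
contact_force: [-0.1, 0.9, 0.8]
gripper_width: 1.002
grasp_force: 0.0
```

Emit:
apply_moves([
  [[-0.07, 0.12, 0], 0],
  [[-0.14, 0.25, 0], 0],
  [[-0.2, 0.37, 0], 0],
  [[-0.22, 0.433, 0], 0],
  [[-0.22, 0.433, 0], 0],
])

```text
time: 25.05
position: [0.4543, 0.2359, 0.1724]
tool_rot: [-3.113, 0.41, -0.002]
contact_force: [0.9, -0.3, -0.0]
gripper_width: 1.002
grasp_force: 0.0
```

```bash
python3 - <<'E'
from h import *
print(arm.get_obs()["position"])
t=Cam("top"); s=Cam("scene"); cv2.imwrite("pics/s3.png",np.hstack([cv2.resize(t.im,(400,300)),cv2.resize(s.im,(400,300))]))
E
```

```text
[0.45432091 0.23591782 0.17244125]
```

View pics/s3.png

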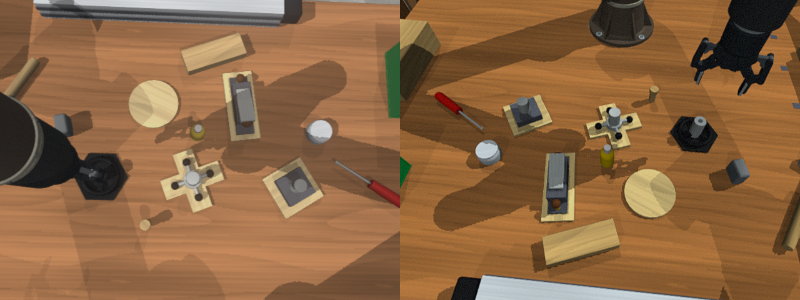

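The double picture shows the weight, plane and capstan seated on their boards. The wheel is on the mat and the round board is free.

Emit:
apply_moves([
  [[0, 0, -0.1], 0],
  [[0, 0, -0.22], 0],
  [[0, 0, -0.33], 0],
  [[0, 0, -0.42], 0],
  [[0, 0, -0.46], 0],
  [[0, 0, -0.474], 0],
  [[0, 0, -0.474], 0],
])

```text
time: 25.85
position: [0.4553, 0.2333, 0.0292]
tool_rot: [3.114, -0.416, 0.0]
contact_force: [0.3, -0.4, 0.5]
gripper_width: 1.0
grasp_force: 0.0
```

Emit:
apply_moves([
  [[0, 0, 0], 0],
  [[0, 0, 0], 0],
  [[0, 0, 0], 0],
  [[0, 0, 0], 0],
  [[0, 0, 0], 0],
  [[0, 0, 0], 0],
  [[0, 0, 0], 0],
  [[0, 0, 0], 0],
], fingers=0, force=60)

```text
time: 26.65
position: [0.455, 0.2336, 0.0297]
tool_rot: [-3.114, 0.415, -0.001]
contact_force: [-2.1, -1.3, 7.5]
gripper_width: 0.356
grasp_force: 58.8
```

Emit:
apply_moves([
  [[0, 0, 0.04], 0],
  [[0, 0, 0.12], 0],
  [[0, 0, 0.24], 0],
  [[0, 0, 0.35], 0],
  [[0.06, -0.04, 0.4], 0],
  [[0.17, -0.11, 0.4], 0],
  [[0.29, -0.19, 0.4], 0],
  [[0.41, -0.26, 0.4], 0],
  [[0.52, -0.33, 0.4], 0],
  [[0.6, -0.386, 0.4], 0],
])

```text
time: 27.65
position: [0.6361, 0.1162, 0.1488]
tool_rot: [3.114, -0.417, -0.001]
contact_force: [0.8, 1.1, -5.0]
gripper_width: 0.353
grasp_force: 60.0
```

Emit:
apply_moves([
  [[0.03, -0.02, 0], 0],
  [[0.03, -0.02, -0.05], 0],
  [[0.03, -0.02, -0.15], 0],
  [[0.03, -0.02, -0.25], 0],
  [[0.03, -0.02, -0.32], 0],
  [[0.03, -0.02, -0.36], 0],
  [[0.03, -0.02, -0.38], 0],
  [[0.03, -0.02, -0.387], 0],
  [[0.03, -0.02, -0.39], 0],
  [[0.03, -0.02, -0.39], 0],
])

```text
time: 28.65
position: [0.6444, 0.112, 0.0329]
tool_rot: [-3.113, 0.415, -0.002]
contact_force: [0.1, 0.2, -4.1]
gripper_width: 0.362
grasp_force: 60.1
```

Still hanging, so I'll lower it another 1.5 mm before letting go.

Emit:
apply_moves([
  [[0, 0, -0.002], 0],
  [[0, 0, -0.004], 0],
  [[0, 0, -0.005], 0],
  [[0, 0, -0.005], 0],
])

```text
time: 29.05
position: [0.6446, 0.112, 0.0328]
tool_rot: [-3.113, 0.414, -0.003]
contact_force: [-5.5, 0.3, 9.9]
gripper_width: 0.358
grasp_force: 61.1
```

Emit:
apply_moves([
  [[0, 0, 0], 0],
  [[0, 0, 0], 0],
  [[0, 0, 0], 0],
  [[0, 0, 0], 0],
  [[0, 0, 0], 0],
  [[0, 0, 0], 0],
  [[0, 0, 0], 0],
  [[0, 0, 0], 0],
], fingers=1)

```text
time: 29.85
position: [0.6438, 0.1117, 0.0302]
tool_rot: [3.114, -0.415, -0.0]
contact_force: [0.1, 0.2, -0.1]
gripper_width: 1.001
grasp_force: 0.0
```

Emit:
apply_moves([
  [[0, 0, 0.05], 0],
  [[0, 0, 0.18], 0],
  [[0, 0, 0.33], 0],
  [[0, 0, 0.48], 0],
  [[-0.07, 0.12, 0.6], 0],
  [[-0.14, 0.24, 0.6], 0],
  [[-0.21, 0.36, 0.6], 0],
  [[-0.28, 0.48, 0.6], 0],
  [[-0.35, 0.6, 0.6], 0],
  [[-0.42, 0.72, 0.6], 0],
])

```text
time: 30.85
position: [0.5169, 0.329, 0.212]
tool_rot: [-3.113, 0.415, -0.002]
contact_force: [0.6, -0.1, 0.5]
gripper_width: 0.999
grasp_force: 0.0
```

Emit:
apply_moves([
  [[0, 0.12, 0], 0],
  [[0, 0.25, 0], 0],
  [[0, 0.37, 0], 0],
  [[0, 0.5, 0], 0],
  [[0, 0.5, 0], 0],
  [[0, 0.5, 0], 0],
])

```text
time: 31.45
position: [0.5174, 0.4784, 0.2106]
tool_rot: [3.114, -0.413, -0.0]
contact_force: [-0.5, -1.0, 0.5]
gripper_width: 1.002
grasp_force: 0.0
```

```bash
python3 - <<'E'
from h import *
t=Cam("top"); cv2.imwrite("pics/t4.png",cv2.resize(t.im[80:400,100:540],(800,582),interpolation=cv2.INTER_CUBIC))
E
```

```text
(no output)
```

View pics/t4.png

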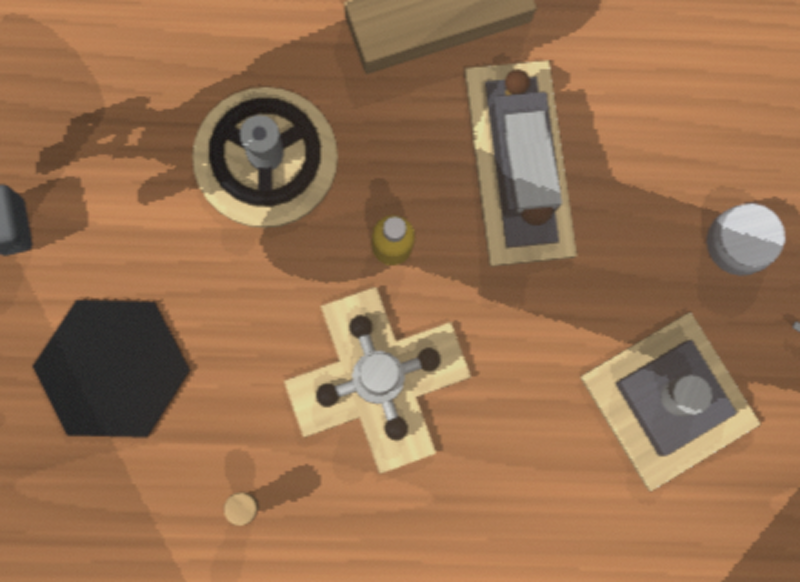

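The picture shows each piece centred on its own board: wheel (263,152), plane (525,165), capstan (378,375) and weight (677,398). The glue is standing at (394,238), and the arm is clear. I'll hand it in.

```bash
python3 -c "
from plant import arm
print(arm.close_job())"
```

```text
the job is handed in; nothing more can be done
None
```

The job is handed in (verdict not reported back): the last top view shows all four pieces flat and centred on their own boards, the handwheel having gone via the mat, the glue bottle still standing, and about 31 s of the 144 s used.

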